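# Clamp a glued printed case in the fold-handle bench press

## Robot

A 6-joint arm with a two-finger parallel gripper is mounted at the origin on the work surface. World frame = base frame: x ahead of the robot, y to its left, z up, the work surface at z = 0. Lengths are in m, angles in degrees, forces in N, time in s.
With the tool pointing down it reaches from about 0.35 to 0.875 m from the base axis. Payload 4.2 kg.
Tool frame: the origin (TCP) lies at the very end of the fingers, on their centre line; the grasp point (between the pads) lies 19 mm behind it (r.grip_point_offset is the distance from the TCP to the grasp point, in m); z points along the fingers, y is the line along which they close (so a half turn about z gives the same grasp; the last joint's range is limited). The gripper opens to 87 mm and grips with 3 to 60 N. Pads are 19 mm wide; open, the fingers measure 117 mm over their backs; the gripper's body (75 mm by 190 mm) begins 51 mm behind the grasp point.
Start: joints at [-58.694, 22.042, 0.453, 0, -68.411, -14.817], TCP at [0.177, -0.599, 0.223] pointing down, gripper open.
Joint ranges: [-179.83, 179.83], [-69.29, 118.12], [-61.27, 80.66], [-181.25, 117.63], [-171.15, -9.14], [-177.46, 177.46]. Speed limits (degrees/s): [159.86, 159.86, 180, 180, 180, 180].

## Interface

Orientations are given as a 3x3 rotation matrix whose columns are the frame's x, y, z axes.
In Python, from station import r, cams gives the robot as it stands. The module is installed in compiled form; this text tells all that it offers.
- The arm moves only by the shell command python3 -m handwheel 'ROWS'. ROWS is JSON, a list that holds one entry, the list of rows, each a list of 7 numbers: the turn, a rotation vector about the tool's x, y, z in units of 6 degrees (1.0 is 6 degrees), then the shift along the tool's x, y, z in m, then the finger opening in m, from 0 to 0.087. In form: [[[ax, ay, az, x, y, z, jaw], ...]]. A call has 1 to 12 rows; each row shifts and turns the commanded pose from where the row before left it, along the tool's axes as they then stand; what a row does not reach is not made up. A row lasts 1/10 s, in which the tool goes at most 50 mm and 8.59 degrees, less where a joint would pass 70% of its speed; a pose out of reach is approached as far as the arm can. A call with a gripper value outside its range is refused whole. The fingers move at their own pace and stop on an object; the grip force is fixed at half the most. Time passes only in rows, so rows that do not move let the fingers close. It gives the time, the measured TCP pose, the force, the opening and the grip force at its end, in the units of the state.
- r.sense(): the state, without advancing time (a new reading comes with each control period).
- cams.capture(name): name is "scene" or "top" or "wrist"; returns the picture (384x512x3 uint8, red, green, blue); there is no depth.
- cams.get_calibration(name): a dict with "camera_matrix" (3x3 intrinsics, pixels), "k1" (the pictures are not rectified: a ray, as slopes to the right and down, at radius r is drawn at 1 + k1 r^2 times it, then the intrinsics apply), "rvec" (rotation vector, rad) and "tvec" (3), from world to camera coordinates, as OpenCV has them; the wrist camera has in their place "T_tool_cam" (4x4, takes a point from camera to tool coordinates, whose origin is the TCP and whose axes are the flange's). Camera axes: x right, y down, z forward; pixel columns grow to the right and rows downward; lengths in m; the calibration is good to about 2 mm. A picture is of the moment at which its call begins: read the wrist's pose just before it. get_calibration takes no time and is no camera call.
- r.finish_job(): hands the job in; it is judged then, once.
The state is a dict: "time_s": time; "joints": joint angles; "joint_velocities": joint speeds; "effort": joint torques, N m; "tcp_pos": TCP position; "ee_rot": TCP orientation; "wrist_force": force on the tool from outside, world axes, zero at the start; "moment": the same for the moment, N m; "gripper_width": opening from 0.0 (shut) to 1.0 (fully open); "gripper_force": force on a finger pad.
Only numpy, scipy, OpenCV 4.12 (cv2) and the standard library are available. Lean on these libraries where they do the work, as an engineer would, in place of code of your own. Each camera call takes 0.05 s, during which the arm holds its last target. There are 200 camera calls.

## Task

The glued-up orange case is on the bed of the small bench press. Swing the folding handle with the red ball up out of the handwheel, crank the wheel clockwise (seen from above) until the rubber pad bears snugly on the case, firm but without crushing it, then fold the handle back down flat into the wheel and leave the case clamped. Do not shift the case, and leave the things around the press alone.

Things in the scene. Friction and masses are not known exactly. Their poses are not given: they have to be found in the camera images.
- press: Blue bench screw press fixed to the table, 130 mm (x) by 190 mm (y) at the foot, two steel columns at y = +-72 mm, a 50 mm wide bridge whose top is at 165 mm (a boss on it reaches 177 mm). Origin: centre of its underside, z up, z = 0 on the table. The handwheel turns about the press's z axis.
- bed: Steel disc, 104 mm across and 6 mm thick, fixed on the press foot (top 26 mm above the table); the case stands on it. Origin: centre of its underside.
- case: Loose orange printed case with a black seam, 60 by 80 by 42 mm, about 0.16 kg, standing under the pad. Origin: centre of its underside. It is crushed when pressed on the bed with more than 60 N.
- wheel_centre (a point): Centre of the black-rimmed handwheel on its upright axis, 184 mm above the table; rim radius 82 mm, rim and spokes reach 6 mm above it. The pad is sprung, 8 N per mm: after first contact each rad of cranking adds some 38 N on the case and 3 N of push at the handle. Snug is 20 to 50 N on the case: 1.6 to 4 N more push than with the pad free, 0.5 to 1.3 rad after contact.
- handle_pivot (a point): Pivot of the folding handle on the wheel: 60 mm from the wheel's axis and 18 mm above the wheel centre; turns with the wheel. The steel fork around it is 24 mm wide along the pivot's axis and 8 mm to each side of the pivot the other way. At the start it lies on the press's +x side of the axis.
- handle_grip (a point): Centre of the red ball (24 mm in diameter) at the end of the folding handle, 46 mm from the pivot; a 10 to 15 mm thick stem joins it. The ball spins freely about the stem. Folded, the handle lies level over a spoke, pointing from the pivot towards the wheel's axis, so the ball is 14 mm from the axis and 18 mm above the wheel centre; upright, it is 46 mm above the pivot.
- fold (a joint): Angle of the handle about its pivot (a level axis along the wheel's tangent): 0 = folded flat, 1.57 = upright, stop at 1.6 rad. Stiff pivot (0.06 N m, some 1.3 N at the ball, more in a tight pinch): it stays where it is left. An inward push on the upright handle folds it.
- crank (a joint): Handwheel angle in rad, 0 at the start, growing clockwise seen from above. Clockwise lowers the rubber pad, 30 mm a turn. The drive is stiff and holds where it is left: pad free, 0.32 N m, some 5 N along the handle's 60 mm circle. The pad hangs on a threaded foot set to an unknown length; it meets the case after 0.6 to 1.05 turns. Site wheel_centre tells how the push grows then.
- spool: Bystander: blue filament spool with black flanges lying flat, 150 mm across, 60 mm high. Origin: centre of its underside.
- resin: Bystander: black resin bottle, 66 mm across, 160 mm high. Origin: centre of its underside.
- driver: Bystander: yellow-handled screwdriver lying on the table in front of the press.
Not all that is in view belongs to the job. Of the things that look like the press, take the one that is farthest to the robot's left at the start.

How it is judged (in metres and radians):
On the way, in this order (a step that is already met when the one before it is completed fails the run):
1. the handle is swung out upright (over 1.35 rad) before the wheel has been cranked (under 0.5 rad) (value of joint fold above 1.35 rad and value of joint crank below 0.5 rad), for 0.1 s.
2. with the handle out (over 1.1 rad), the wheel is cranked until the case is pressed on the bed with 20 to 50 N (value of joint fold above 1.1 rad and contact force between case and bed between 20 and 50 N), for 0.2 s.
At the end, for the whole second after the job is handed in: The handle is folded flat (under 0.17 rad), the case rests clamped on the bed (within 15 mm of its centre) with 20 to 50 N on it, and nothing moves (value of joint fold below 0.17 rad and contact force between case and bed between 20 and 50 N and horizontal distance between case and bed below 0.015 m and linear speed of case below 0.02 m/s); the robot touches nothing.
It fails at once if the case is crushed: more than 60 N between case and bed (contact force between case and bed above 60 N).
It fails at once if the case is shifted by more than 8 mm (distance of case from where it was at the start of the episode above 0.008 m).
It fails at once if the spool, the bottle or the screwdriver is moved by more than 20 mm (distance of any of spool, resin, driver from where it was at the start of the episode above 0.02 m).
It also fails if it takes over 72 s, if anything falls off the work surface, if the arm or the gripper's body presses on something with over 40 N, if the wrist force passes 120 N, or if a joint passes its speed limit or range.

## Working session

There is one attempt and no reset: what is moved stays moved. The work goes in short steps, Python scripts to look and compute and a shell command to move; the robot and the scene stay as the last step left them, time stands still between calls to the robot, and variables do not carry over. Pictures are saved under pics/ and viewed, at most 10 in all, crops included, and the job is handed in when it is done.

```bash
mkdir -p pics
cat > h.py <<'E'
from station import r,cams
import numpy as np,cv2
def cal(n):
    c=cams.get_calibration(n);K=np.array(c["camera_matrix"],float);k=float(c["k1"])
    if n=="wrist":
        s=r.sense();T=np.array(c["T_tool_cam"],float);R=np.array(s["ee_rot"]);
        Rc=R@T[:3,:3];o=R@T[:3,3]+np.array(s["tcp_pos"])
    else:
        Rw=cv2.Rodrigues(np.array(c["rvec"],float))[0];Rc=Rw.T;o=-Rc@np.array(c["tvec"],float).ravel()
    return K,k,Rc,o
def ray(C,px):
    K,k,Rc,o=C
    p=cv2.undistortPoints(np.array([[px]],float),K,np.array([k,0,0,0.]))[0,0]
    return o,Rc@np.array([p[0],p[1],1])
def onz(C,px,z):
    o,d=ray(C,px);return o+d*(z-o[2])/d[2]
def proj(C,P):
    K,k,Rc,o=C
    return cv2.projectPoints(np.array([P],float),cv2.Rodrigues(Rc.T)[0],-Rc.T@o,K,np.array([k,0,0,0.]))[0][0,0]
def cap(n,f=None):
    C=cal(n);im=cams.capture(n)
    if f: cv2.imwrite("pics/"+f,im[:,:,::-1])
    return C,im
E
python3 - <<'E'
from h import *
for n in("scene","top"):
    C,im=cap(n,n+"0.png");print(n,C[3].round(3),C[2][:,2].round(2),C[2][:,0].round(2))
s=r.sense();print(s["time_s"],np.round(s["ee_rot"],3).tolist())
a=cv2.imread("pics/scene0.png");b=cv2.imread("pics/top0.png")
cv2.imwrite("pics/both.png",cv2.resize(np.vstack([a,b]),(400,600)) if 0 else np.hstack([a,b])[:, :])
E
```

```text
scene [-0.167  0.83   1.099] [ 0.47 -0.61 -0.64] [-0.79 -0.61 -0.01]
top [ 0.416 -0.021  1.247] [ 0.09 -0.02 -1.  ] [-0.01 -1.    0.02]
0.1 [[-0.959, -0.284, -0.001], [-0.284, 0.959, 0.002], [0.0, 0.002, -1.0]]
```

View pics/scene0.png

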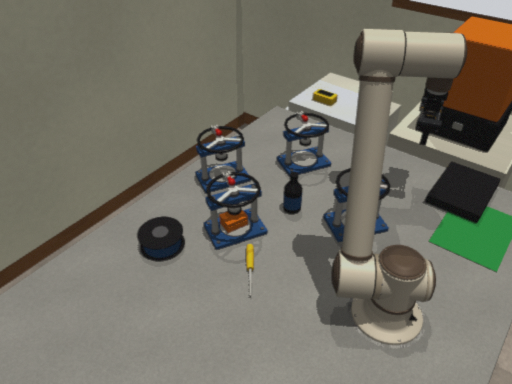

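View pics/top0.png

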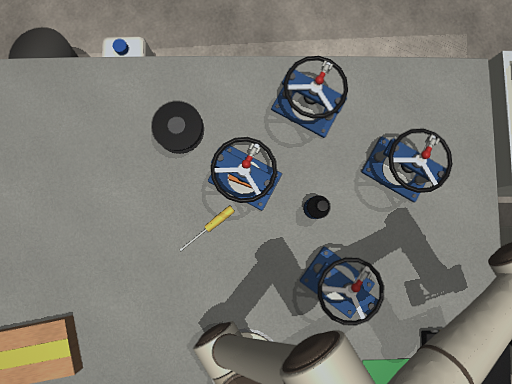

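Four look-alike presses are in the top view, at (244,170), (316,88), (420,160) and (350,290). The leftmost is at (244,170), with the orange case under it, the spool at (178,127), the bottle at (317,207) and the screwdriver at (215,225). I'll check it in a crop and measure it.

Run:
```python
from h import *
C,im=cap("top");S,ims=cap("scene")
hsv=cv2.cvtColor(im,cv2.COLOR_RGB2HSV)
def red(im,x0,y0,x1,y1):
    h=cv2.cvtColor(im,cv2.COLOR_RGB2HSV);m=(((h[...,0]<6)|(h[...,0]>174))&(h[...,1]>170)&(h[...,2]>90)).astype(np.uint8)
    q=np.zeros_like(m);q[y0:y1,x0:x1]=m[y0:y1,x0:x1];return q
m=red(im,205,130,285,215);p=np.argwhere(m);print("red",p.mean(0)[::-1],len(p),p.min(0),p.max(0))
# rim: dark pixels, fit ellipse on largest contour
d=((im.max(2)<50)).astype(np.uint8);q=np.zeros_like(d);q[130:210,205:285]=d[130:210,205:285]
cs,_=cv2.findContours(q,cv2.RETR_EXTERNAL,cv2.CHAIN_APPROX_NONE);c=max(cs,key=len);e=cv2.fitEllipse(cv2.convexHull(c));print(e)
W=onz(C,e[0],.187);print("wheel",W)
for a in(0,90,180,270):
    print(onz(C,(e[0][0]+e[1][0]/2*np.cos(np.radians(a)),e[0][1]+e[1][0]/2*np.sin(np.radians(a))),.187)-W)
print("ball",onz(C,p.mean(0)[::-1],.202))
ps=np.argwhere(red(ims,200,165,265,215));print("scene red",ps.mean(0)[::-1],len(ps))
print("ball scene",onz(S,ps.mean(0)[::-1],.202), "wheel in scene",proj(S,W))
a=cv2.resize(im[120:220,195:295],(400,400),interpolation=cv2.INTER_CUBIC);b=cv2.resize(ims[160:250,190:280],(400,400),interpolation=cv2.INTER_CUBIC)
cv2.imwrite("pics/crop.png",np.hstack([a,b])[:,:,::-1])
for n,px,z in(("spool",(178,127),.06),("resin",(317,206),.16),("driver",(210,228),.02)):print(n,onz(C,px,z))
```

```text
red [246.71621622 161.67567568] 74 [156 242] [167 251]
((243.3590545654297, 169.51571655273438), (65.31026458740234, 65.73593139648438), 113.88945007324219)
wheel [ 0.56145228 -0.00107863  0.187     ]
[-0.00053984 -0.08547806  0.        ]
[-0.08547655  0.00046831  0.        ]
[0.0005752  0.08528222 0.        ]
[ 0.08683756 -0.00044319  0.        ]
ball [ 0.57975747 -0.01014051  0.202     ]
scene red [230.82352941 180.38235294] 34
ball scene [ 0.58197688 -0.01435651  0.202     ] wheel in scene [233.28446801 188.51751285]
spool [0.70706498 0.19390234 0.06      ]
resin [ 0.46565208 -0.1966715   0.16      ]
driver [0.40902212 0.10270438 0.02      ]
```

View pics/crop.png

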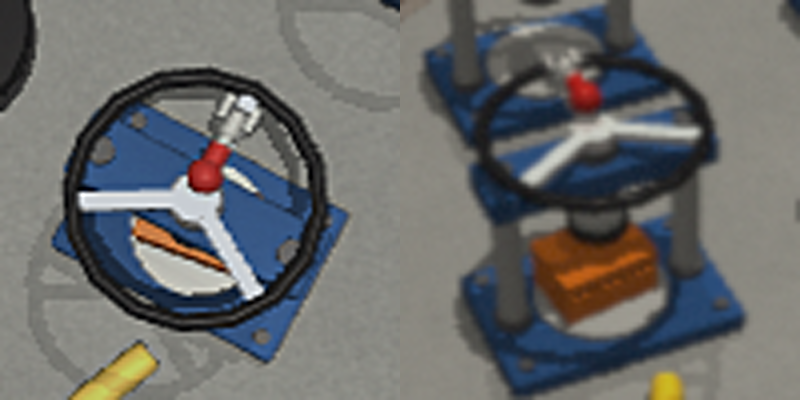

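The crop confirms it: the leftmost press, with the orange case, the folded red handle at crop (205,178) and its pivot fork at (237,115). The handle's yaw is about -27°. Next I move above the ball with the tool's y along the tangent.

```bash
python3 -m handwheel '[[[0,0,1.2,0,0,-0.03,0.087],[0,0,1.2,0,0,-0.03,0.087],[0,0,1.2,0,0,-0.03,0.087],[0,0,1.2,0,0,-0.03,0.087],[0,0,1.2,0,0,-0.03,0.087],[0,0,1.2,0,0,-0.03,0.087]]]'
python3 -m handwheel '[[[0,0,0,-0.0057,0.047,0,0.06],[0,0,0,-0.0057,0.047,0,0.06],[0,0,0,-0.0057,0.047,0,0.06],[0,0,0,-0.0057,0.047,0,0.06],[0,0,0,-0.0057,0.047,0,0.06],[0,0,0,-0.0057,0.047,0,0.06],[0,0,0,-0.0057,0.047,0,0.06],[0,0,0,-0.0057,0.047,0,0.06],[0,0,0,-0.0057,0.047,0,0.06],[0,0,0,-0.0057,0.047,0,0.06],[0,0,0,-0.0057,0.047,0,0.06],[0,0,0,-0.0057,0.047,0,0.06]]]'
python3 -m handwheel '[[[0,0,0,-0.0057,0.047,0,0.06],[0,0,0,-0.0057,0.047,0,0.06],[0,0,0,-0.0057,0.047,0,0.06],[0,0,0,0,0,0,0.06],[0,0,0,0,0,0,0.06]]]'
python3 - <<'E'
from h import *
print(cams.get_calibration("wrist")["T_tool_cam"])
C,im=cap("wrist","w1.png")
for P in((.574,-.0075,.202),(.615,-.028,.202),(.5615,-.001,.19)):print(proj(C,P))
s=r.sense();print(np.round(s["joints"],1),np.round(s["ee_rot"],3).tolist())
E
```

```text
time_s: 0.8
tcp_pos: [0.1773, -0.599, 0.4036]
ee_rot: [[-0.891, 0.454, -0.0], [0.454, 0.891, 0.0], [0.0, 0.0, -1.0]]
wrist_force: [0.6, -1.0, -0.8]
gripper_width: 1.002
gripper_force: 0.0
time_s: 2.0
tcp_pos: [0.4926, -0.1243, 0.4027]
ee_rot: [[-0.893, 0.449, 0.0], [0.449, 0.893, 0.0], [-0.0, 0.0, -1.0]]
wrist_force: [0.4, -0.8, -0.4]
gripper_width: 0.691
gripper_force: 0.0
time_s: 2.5
tcp_pos: [0.571, -0.0069, 0.4015]
ee_rot: [[-0.894, 0.448, -0.002], [0.448, 0.894, -0.001], [0.002, -0.001, -1.0]]
wrist_force: [-0.4, -0.5, 0.3]
gripper_width: 0.689
gripper_force: 0.0
[[-4.91097021e-04 -9.59465156e-01 -2.81826850e-01  7.66706973e-02]
 [ 9.99999879e-01 -4.79083160e-04 -1.11534307e-04 -1.29617207e-04]
 [-2.80052168e-05 -2.81826871e-01  9.59465275e-01 -1.60823445e-01]
 [ 0.00000000e+00  0.00000000e+00  0.00000000e+00  1.00000000e+00]]
[263.95394662 167.86741641]
[263.96129306 206.07427225]
[264.12541276 153.73550444]
[  15.5   12.9   12.6    0.   -89.7 -132.2] [[-0.894, 0.449, -0.001], [0.449, 0.894, -0.0], [0.001, -0.001, -1.0]]
```

View pics/w1.png

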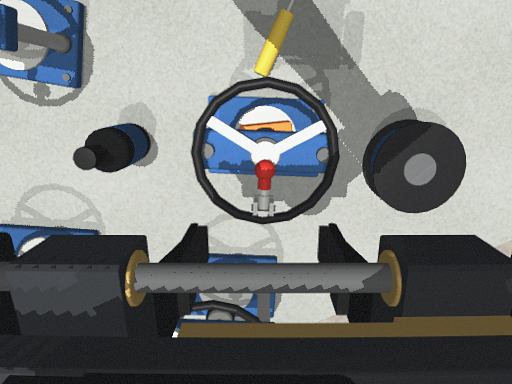

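The wrist view shows the wheel hub near (265,150), the ball near (265,170) and the fork near (263,205), close to the predicted pixels. I'll refine these.

```bash
cat >> h.py <<'E'
def redm(im):
    h=cv2.cvtColor(im,cv2.COLOR_RGB2HSV);return (((h[...,0]<6)|(h[...,0]>174))&(h[...,1]>150)&(h[...,2]>70)).astype(np.uint8)
E
python3 - <<'E'
from h import *
C=cal("wrist");im=cv2.imread("pics/w1.png")[:,:,::-1].copy()
p=np.argwhere(redm(im));b=p[p[:,0]<182];print(p.min(0),p.max(0),[int((p[:,0]==k).sum()) for k in range(p[:,0].min(),p[:,0].max()+1)])
w=[]
for y in range(p[:,0].min(),p[:,0].max()+1):
    w.append(p[p[:,0]==y,1].mean())
print(np.round(w,1))
d=(im.max(2)<45).astype(np.uint8);q=np.zeros_like(d);q[72:224,188:342]=d[72:224,188:342]
n,l,st,ct=cv2.connectedComponentsWithStats(q);i=1+st[1:,4].argmax();print(st[i])
e=cv2.fitEllipse(cv2.convexHull(np.argwhere(l==i)[:,::-1].astype(np.int32).reshape(-1,1,2)));print(e)
print("wheel",onz(C,e[0],.186),"pivot",onz(C,(263.5,206),.205))
for v in(168,169,170,171):print(v,onz(C,(265,v),.202))
E
```

```text
[160 255] [189 274] [4, 10, 12, 15, 16, 18, 18, 20, 20, 20, 20, 20, 20, 18, 18, 16, 15, 12, 12, 12, 12, 12, 12, 11, 11, 11, 12, 12, 12, 8]
[264.5 264.5 264.5 265.  264.5 264.5 264.5 264.5 264.5 264.5 264.5 264.5
 264.5 264.5 264.5 264.5 264.  264.5 264.5 264.5 264.5 264.5 264.5 264.
 264.  264.  263.5 263.5 263.5 264.5]
[ 198   84  141  140 1936]
((266.323974609375, 154.0187225341797), (138.45359802246094, 140.54454040527344), 73.85002136230469)
wheel [ 5.63576792e-01 -7.74488429e-05  1.86000000e-01] pivot [ 0.61379644 -0.02904027  0.205     ]
168 [ 0.57466177 -0.0074668   0.202     ]
169 [ 0.57570209 -0.00798778  0.202     ]
170 [ 0.57674423 -0.00850966  0.202     ]
171 [ 0.57778818 -0.00903246  0.202     ]
```

```bash
python3 -m handwheel '[[[0,0,0,-0.004,0.001,0.02,0.045],[0,0,0,0,0,0.02,0.045],[0,0,0,0,0,0.02,0.045],[0,0,0,0,0,0.02,0.045],[0,0,0,0,0,0.02,0.045],[0,0,0,0,0,0.02,0.045],[0,0,0,0,0,0.02,0.045],[0,0,0,0,0,0.02,0.045],[0,0,0,0,0,0.02,0.045],[0,0,0,0,0,0.02,0.045],[0,0,0,0,0,0.0065,0.045],[0,0,0,0,0,0,0.045]]]'
python3 - <<'E'
from h import *
cap("wrist","w2.png")
E
```

```text
time_s: 3.75
tcp_pos: [0.574, -0.0099, 0.1959]
ee_rot: [[-0.893, 0.451, -0.001], [0.451, 0.893, -0.001], [0.001, -0.001, -1.0]]
wrist_force: [0.6, -0.6, -0.0]
gripper_width: 0.515
gripper_force: 0.0
```

View pics/w2.png

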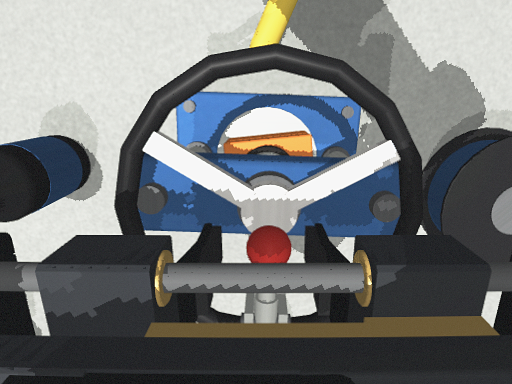

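The ball at (268,245) sits between the fingertips at about (207,240) and (320,240), some 2 mm to tool +y. I'll shift and close.

```bash
python3 -m handwheel '[[[0,0,0,0,0.002,0,0.045],[0,0,0,0,0,0,0.0],[0,0,0,0,0,0,0],[0,0,0,0,0,0,0],[0,0,0,0,0,0,0],[0,0,0,0,0,0,0],[0,0,0,0,0,0,0],[0,0,0,0,0,0,0]]]'
```

```text
time_s: 4.6
tcp_pos: [0.5755, -0.0072, 0.1961]
ee_rot: [[-0.893, 0.449, -0.0], [0.449, 0.893, -0.0], [-0.0, -0.0, -1.0]]
wrist_force: [-1.1, -1.1, 1.7]
gripper_width: 0.252
gripper_force: 30.0
```

```bash
python3 -m handwheel '[[[0,0,0,-0.0006,0,-0.0071,0],[0,0,0,-0.0016,0,-0.0069,0],[0,0,0,-0.0027,0,-0.0066,0],[0,0,0,-0.0037,0,-0.0061,0],[0,0,0,-0.0046,0,-0.0055,0],[0,0,0,0,0,0,0]]]'
```

```text
time_s: 5.2
tcp_pos: [0.5873, -0.0136, 0.2292]
ee_rot: [[-0.893, 0.45, -0.001], [0.45, 0.893, -0.001], [0.0, -0.001, -1.0]]
wrist_force: [-4.8, -1.3, 1.0]
gripper_width: 0.254
gripper_force: 30.0
```

```bash
python3 -m handwheel '[[[0,0,0,-0.0054,0,-0.0047,0],[0,0,0,-0.006,0,-0.0038,0],[0,0,0,-0.0066,0,-0.0028,0],[0,0,0,-0.0069,0,-0.0018,0],[0,0,0,-0.007,0,-0.0007,0],[0,0,0,0,0,0,0],[0,0,0,0,0,0,0]]]'
python3 - <<'E'
from h import *
C,a=cap("scene");_,b=cap("top");P=np.argwhere(redm(a)[160:200,200:265]);print(P.mean(0)[::-1]+[200,160],proj(C,(.6155,-.0285,.248)))
a=cv2.resize(a[150:250,180:280],(400,400),interpolation=cv2.INTER_CUBIC);b=cv2.resize(b[110:210,195:295],(400,400),interpolation=cv2.INTER_CUBIC)
cv2.imwrite("pics/up.png",np.hstack([b,a])[:,:,::-1])
E
```

```text
time_s: 5.9
tcp_pos: [0.6161, -0.029, 0.2432]
ee_rot: [[-0.893, 0.45, 0.0], [0.45, 0.893, -0.003], [-0.001, -0.002, -1.0]]
wrist_force: [-3.2, -4.2, 0.0]
gripper_width: 0.253
gripper_force: 30.0
[225.97222222 163.88888889] [225.0419576  163.05258478]
```

View pics/up.png

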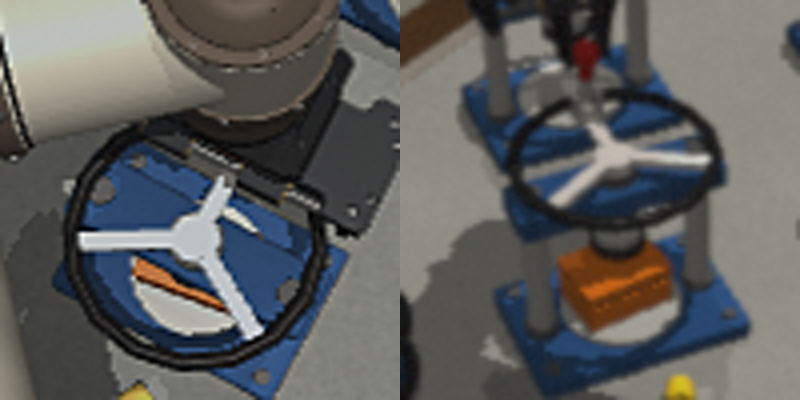

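The handle is upright: the ball is at scene (226,164), predicted (225,163), and the TCP travelled 46 mm radially. Now I crank in 10° rows, starting 2 mm inward to keep off the stop.

```bash
python3 -m handwheel '[[[0,0,0,0.002,0,0,0],[0,0,0,0.0009,-0.0101,0,0],[0,0,0,0.0026,-0.0098,0,0],[0,0,0,0.0043,-0.0092,0,0],[0,0,0,0.0058,-0.0083,0,0],[0,0,0,0.0072,-0.0072,0,0],[0,0,0,0.0083,-0.0058,0,0],[0,0,0,0.0092,-0.0043,0,0],[0,0,0,0.0098,-0.0026,0,0],[0,0,0,0.01,-0.0009,0,0]]]'
python3 - <<'E'
from h import *
C,a=cap("scene","q1.png");s=r.sense();print(s["wrist_force"],s["moment"])
E
```

```text
time_s: 7.0
tcp_pos: [0.5405, -0.0519, 0.2437]
ee_rot: [[-0.893, 0.449, 0.012], [0.449, 0.893, 0.001], [-0.011, 0.007, -1.0]]
wrist_force: [7.7, -0.6, -4.3]
gripper_width: 0.256
gripper_force: 30.0
[ 2.29659044  0.72348294 -0.82298352] [ 0.39662425 -1.00960857 -0.0089061 ]
```

```bash
python3 -m handwheel '[[[0,0,0,0.01,0.0009,0,0],[0,0,0,0.0098,0.0026,0,0],[0,0,0,0.0092,0.0043,0,0],[0,0,0,0.0083,0.0058,0,0],[0,0,0,0.0072,0.0072,0,0],[0,0,0,0.0058,0.0083,0,0],[0,0,0,0.0043,0.0092,0,0],[0,0,0,0.0026,0.0098,0,0],[0,0,0,0.0009,0.01,0,0]]]'
python3 - <<'E'
from h import *
def t(n):
    C,a=cap(n);return cv2.resize(a[(150,110)[n=="top"]:(250,210)[n=="top"],190:290],(400,400),interpolation=cv2.INTER_CUBIC)
cv2.imwrite("pics/q2.png",np.hstack([t("top"),t("scene")])[:,:,::-1]);s=r.sense();print(s["tcp_pos"],s["wrist_force"])
E
```

```text
time_s: 7.95
tcp_pos: [0.5115, 0.0248, 0.2438]
ee_rot: [[-0.893, 0.449, 0.004], [0.449, 0.893, -0.002], [-0.004, 0.0, -1.0]]
wrist_force: [-1.7, -5.2, 1.6]
gripper_width: 0.256
gripper_force: 30.0
[0.51198322 0.02603432 0.24340948] [-0.37677207 -0.00140808  0.90161219]
```

View pics/q2.png

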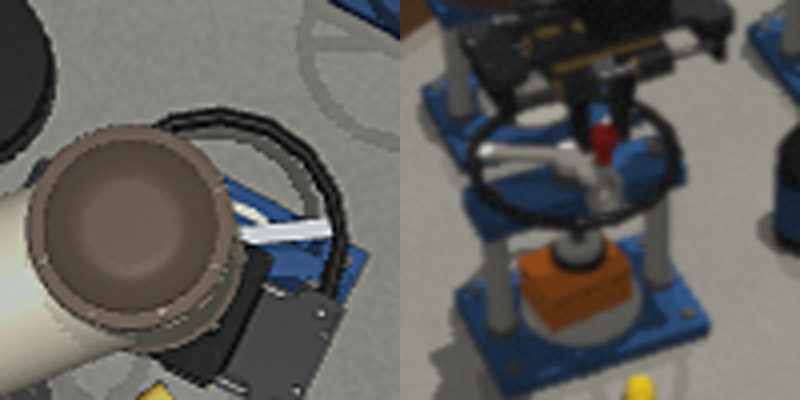

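The handle is upright at scene (605,145) in the crop, now nearest the robot, about 178° cranked. The pad is close over the case. I continue with force samples.

```bash
f(){ grep -E 'tcp|wrist'; }
python3 -m handwheel '[[[0,0,0,-0.0009,0.0101,0,0],[0,0,0,-0.0026,0.0098,0,0]]]'|f
python3 -m handwheel '[[[0,0,0,-0.0043,0.0092,0,0],[0,0,0,-0.0058,0.0083,0,0]]]'|f
python3 -m handwheel '[[[0,0,0,-0.0072,0.0072,0,0]]]'|f
python3 -m handwheel '[[[0,0,0,-0.0083,0.0058,0,0]]]'|f
cat > ft.py <<'E'
import sys,re,numpy as np
W=np.array([.562,-.0015]);p=None
for l in sys.stdin:
    v=np.array([float(x) for x in re.findall(r'-?\d+\.\d+',l)])
    if 'tcp' in l:p=v
    elif 'wrist' in l:
        d=p[:2]-W;a=np.arctan2(d[1],d[0]);t=np.array([np.sin(a),-np.cos(a)])
        print("crank deg %.1f (mod 360) r %.1f z %.1f push %.2f rad %.2f fz %.2f"%((-26.7-np.degrees(a))%360,1e3*np.hypot(*d),1e3*p[2],-v[:2]@t,v[:2]@d/np.hypot(*d),v[2]))
E
```

```text
tcp_pos: [0.5219, 0.0404, 0.2433]
wrist_force: [-1.9, -5.3, 3.8]
tcp_pos: [0.5382, 0.0522, 0.2433]
wrist_force: [-5.2, -1.6, 5.4]
tcp_pos: [0.5479, 0.0559, 0.2433]
wrist_force: [-6.1, 0.2, 5.6]
tcp_pos: [0.5581, 0.0579, 0.2433]
wrist_force: [-6.3, 2.0, 5.5]
```

```bash
(python3 -m handwheel '[[[0,0,0,-0.0092,0.0043,0,0]]]'
python3 -m handwheel '[[[0,0,0,-0.0098,0.0026,0,0]]]'
python3 -m handwheel '[[[0,0,0,-0.01,0.0009,0,0]]]') | python3 ft.py
```

```text
crank deg 249.6 (mod 360) r 60.2 z 243.4 push 5.17 rad 2.15 fz 6.00
crank deg 259.6 (mod 360) r 60.7 z 243.4 push 6.44 rad 2.81 fz 4.50
crank deg 269.3 (mod 360) r 61.4 z 243.4 push 6.27 rad 3.73 fz 2.80
```

```bash
(python3 -m handwheel '[[[0,0,0,-0.0101,-0.0009,0,0]]]'
python3 -m handwheel '[[[0,0,0,-0.0098,-0.0026,0,0]]]'
python3 -m handwheel '[[[0,0,0,-0.0092,-0.0043,0,0]]]'
python3 -m handwheel '[[[0,0,0,-0.0083,-0.0058,0,0]]]') | python3 ft.py
```

```text
crank deg 279.0 (mod 360) r 62.0 z 243.4 push 6.39 rad 4.77 fz 3.90
crank deg 288.6 (mod 360) r 62.6 z 243.5 push 6.40 rad 5.62 fz 2.80
crank deg 298.1 (mod 360) r 62.9 z 243.5 push 6.50 rad 4.84 fz 1.40
crank deg 307.4 (mod 360) r 63.2 z 243.5 push 7.31 rad 5.78 fz 1.00
```

```bash
sed -i 's/\.562,-\.0015/.5645,.0005/' ft.py; (python3 -m handwheel '[[[0,0,0,-0.0077,-0.0062,0,0]]]'
python3 -m handwheel '[[[0,0,0,-0.0063,-0.0073,0,0]]]'
python3 -m handwheel '[[[0,0,0,-0.0045,-0.0085,0,0]]]') | python3 ft.py
```

```text
crank deg 317.6 (mod 360) r 60.7 z 243.5 push 8.21 rad 2.93 fz 2.50
crank deg 326.8 (mod 360) r 61.2 z 243.5 push 8.03 rad 1.92 fz 2.00
crank deg 335.8 (mod 360) r 61.5 z 243.5 push 6.90 rad 2.10 fz 1.40
```

```bash
(python3 -m handwheel '[[[0,0,0,-0.0016,-0.005,0,0]]]'
python3 -m handwheel '[[[0,0,0,-0.0011,-0.0051,0,0]]]'
python3 -m handwheel '[[[0,0,0,-0.0007,-0.0052,0,0]]]'
python3 -m handwheel '[[[0,0,0,-0.0002,-0.0052,0,0]]]') | python3 ft.py
python3 - <<'E'
from h import *
C,a=cap("scene");cv2.imwrite("pics/c1.png",cv2.resize(a[165:255,190:290],(800,600),interpolation=cv2.INTER_CUBIC)[:,:,::-1]);s=r.sense();print(s["wrist_force"])
# expected pixels of pad-level points on press axis
for z in(.026,.068,.08,.1,.12):print(z,(proj(C,(.5645,.0005,z))-[190,165])*[8,6.667])
E
```

```text
crank deg 341.1 (mod 360) r 61.3 z 243.5 push 7.67 rad 2.18 fz -0.50
crank deg 345.6 (mod 360) r 61.0 z 243.5 push 8.23 rad 3.02 fz -0.20
crank deg 350.5 (mod 360) r 60.7 z 243.5 push 9.35 rad 2.14 fz 0.20
crank deg 355.3 (mod 360) r 60.3 z 243.5 push 8.55 rad 0.86 fz 0.00
[4.87020147 6.74245474 0.0469442 ]
0.026 [351.97739542 396.7152844 ]
0.068 [348.48901817 337.11193444]
0.08 [347.46933804 319.68830563]
0.1 [345.74643187 290.24727812]
0.12 [343.9935664 260.2928471]
```

View pics/c1.png

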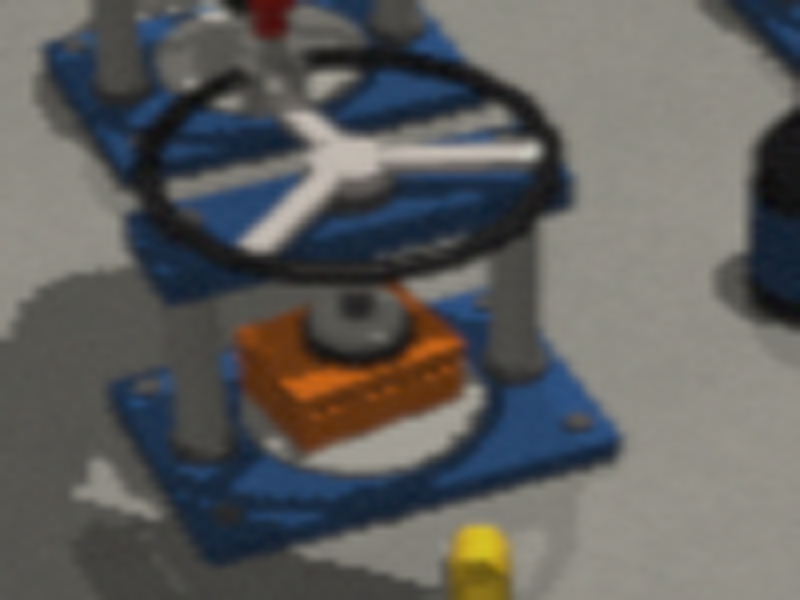

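The pad, at (358,330) in the crop, looks down on the case, which hasn't shifted. The push has risen by about 2 N. To cancel the friction baseline, I reverse a little: half the difference between forward and backward push is the load part.

```bash
(python3 -m handwheel '[[[0,0,0,0.0001,0.004,0,0],[0,0,0,0.0004,0.004,0,0]]]'
python3 -m handwheel '[[[0,0,0,0.0006,0.004,0,0]]]'
python3 -m handwheel '[[[0,0,0,0.0009,0.0039,0,0]]]'
python3 -m handwheel '[[[0,0,0,0.0012,0.0038,0,0]]]'
python3 -m handwheel '[[[0,0,0,0.0014,0.0037,0,0]]]') | python3 ft.py
```

```text
crank deg 352.2 (mod 360) r 59.3 z 243.3 push -3.65 rad 1.67 fz 1.90
crank deg 348.3 (mod 360) r 59.2 z 243.3 push -2.92 rad 2.64 fz 3.80
crank deg 344.2 (mod 360) r 59.1 z 243.3 push -3.25 rad 2.16 fz 4.70
crank deg 340.0 (mod 360) r 59.0 z 243.3 push -3.83 rad 2.57 fz 5.60
crank deg 336.0 (mod 360) r 59.4 z 243.3 push -3.58 rad 2.67 fz 5.70
```

```bash
(python3 -m handwheel '[[[0,0,0,-0.001,-0.003,0,0],[0,0,0,-0.0009,-0.0031,0,0]]]'
python3 -m handwheel '[[[0,0,0,-0.0007,-0.0031,0,0]]]'
python3 -m handwheel '[[[0,0,0,-0.0006,-0.0032,0,0]]]'
python3 -m handwheel '[[[0,0,0,-0.0004,-0.0032,0,0]]]'
python3 -m handwheel '[[[0,0,0,-0.0002,-0.0032,0,0]]]'
python3 -m handwheel '[[[0,0,0,0,0,0,0],[0,0,0,0,0,0,0],[0,0,0,0,0,0,0]]]') | python3 ft.py
```

```text
crank deg 338.2 (mod 360) r 59.9 z 243.4 push 8.06 rad 3.83 fz 5.60
crank deg 340.8 (mod 360) r 59.9 z 243.4 push 7.93 rad 4.30 fz 4.50
crank deg 343.8 (mod 360) r 59.7 z 243.3 push 8.50 rad 3.61 fz 4.70
crank deg 346.8 (mod 360) r 59.4 z 243.3 push 9.49 rad 4.40 fz 5.40
crank deg 350.0 (mod 360) r 59.0 z 243.3 push 8.52 rad 1.63 fz 4.80
crank deg 350.4 (mod 360) r 58.8 z 243.3 push 7.73 rad 3.69 fz 4.60
```

The forward/backward estimate is F≈5.8 N and load part ≈2.8 N, so about 35 N on the case. I stop cranking here. Next I open, yaw to the new handle direction (the wheel stands at 350°), and measure the ball.

```bash
python3 -m handwheel '[[[0,0,0,0.0003,0.0017,0,0],[0,0,0,0.0003,0.0017,0,0],[0,0,0,0,0,0,0.05],[0,0,0,0,0,0,0.05],[0,0,-0.83,0,0,0,0.05],[0,0,-0.83,0,0,0,0.05],[0,0,0,0,0,0,0.05],[0,0,0,0,0,0,0.05]]]'
python3 - <<'E'
from h import *
C,im=cap("wrist","w3.png");s=r.sense()
p=np.argwhere(redm(im));print(len(p),p.min(0),p.max(0),[(y,p[p[:,0]==y,1].min(),p[p[:,0]==y,1].max()) for y in range(p[:,0].min(),p[:,0].max()+1,6)])
T,R=np.array(s["tcp_pos"]),np.array(s["ee_rot"])
print("tcp axis at z .248",proj(C,T-R[:,2]*(.248-T[2])),"1mm y",proj(C,T-R[:,2]*(.248-T[2])+R[:,1]*.001),s["wrist_force"])
# fork pivot region
E
```

```text
time_s: 12.4
tcp_pos: [0.6174, -0.0178, 0.2408]
ee_rot: [[-0.957, 0.29, -0.004], [0.29, 0.957, -0.0], [0.004, -0.001, -1.0]]
wrist_force: [0.8, -0.6, -0.8]
gripper_width: 0.566
gripper_force: 0.0
1520 [220 245] [262 290] [(220, np.int64(266), np.int64(268)), (226, np.int64(255), np.int64(280)), (232, np.int64(249), np.int64(287)), (238, np.int64(246), np.int64(289)), (244, np.int64(246), np.int64(289)), (250, np.int64(247), np.int64(288)), (256, np.int64(250), np.int64(286)), (262, np.int64(255), np.int64(280))]
tcp axis at z .248 [263.6289517  248.39224151] 1mm y [265.5470609  248.39110007] [-0.3709092   0.54821844 -0.64549297]
```

View pics/w3.png

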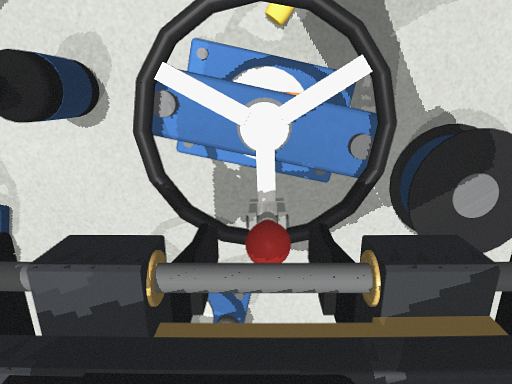

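The ball is at (267.5,242) and the tool axis at (263.6,248), so I shift +2 mm in y and +3 mm in x. The spoke is vertical in the picture, so the yaw is right. Close and fold down.

```bash
python3 -m handwheel '[[[0,0,0,0.003,0.002,0,0.05],[0,0,0,0,0,0,0],[0,0,0,0,0,0,0],[0,0,0,0,0,0,0],[0,0,0,0,0,0,0],[0,0,0,0,0,0,0],[0,0,0,0,0,0,0],[0,0,0,0,0,0,0]]]'
python3 -m handwheel '[[[0,0,0,0.005,0,0.0007,0],[0,0,0,0.0069,0,0.0018,0],[0,0,0,0.0066,0,0.0028,0],[0,0,0,0.006,0,0.0038,0],[0,0,0,0.0054,0,0.0047,0],[0,0,0,0,0,0,0]]]'
```

```text
time_s: 13.25
tcp_pos: [0.6163, -0.0148, 0.2421]
ee_rot: [[-0.958, 0.288, -0.0], [0.288, 0.958, -0.0], [0.0, -0.0, -1.0]]
wrist_force: [-0.1, -0.4, -0.0]
gripper_width: 0.256
gripper_force: 30.0
time_s: 13.85
tcp_pos: [0.586, -0.0062, 0.2278]
ee_rot: [[-0.958, 0.288, -0.002], [0.288, 0.958, -0.0], [0.002, -0.001, -1.0]]
wrist_force: [1.1, -3.2, -0.2]
gripper_width: 0.252
gripper_force: 30.0
```

```bash
python3 -m handwheel '[[[0,0,0,0.0046,-0.0005,0.0055,0],[0,0,0,0.0037,-0.0005,0.0061,0],[0,0,0,0.0027,-0.0005,0.0066,0],[0,0,0,0.0016,0,0.0069,0],[0,0,0,0.0006,0,0.0071,0],[0,0,0,0,0,0,0],[0,0,0,0,0,0,0]]]'
```

```text
time_s: 14.55
tcp_pos: [0.5739, -0.0033, 0.1947]
ee_rot: [[-0.958, 0.288, -0.003], [0.288, 0.958, 0.0], [0.003, -0.0, -1.0]]
wrist_force: [-1.5, 1.4, -0.4]
gripper_width: 0.256
gripper_force: 30.0
```

```bash
python3 -m handwheel '[[[0,0,0,0,0,0.0015,0],[0,0,0,0,0,0,0]]]'
python3 -m handwheel '[[[0,0,0,0,0,-0.0005,0.045],[0,0,0,0,0,0,0.045],[0,0,0,0,0,0,0.045],[0,0,0,0,0,0,0.045],[0,0,0,0,0,-0.02,0.045],[0,0,0,0,0,-0.04,0.045],[0,0,0,0,0,-0.04,0.045],[0,0,0,0,0,-0.04,0.045],[0,0,0,0,0,-0.04,0.045],[0,0,0,0,0,-0.03,0.045],[0,0,0,0,0,0,0.045],[0,0,0,0,0,0,0.045]]]'
python3 - <<'E'
from h import *
C,im=cap("wrist");S,b=cap("scene")
p=np.argwhere(redm(im));print(p.min(0),p.max(0));ball=onz(C,((p[:,1].min()+p[:,1].max())/2,p[:,0].min()+10),.202);print("ball",ball,proj(C,(.5645+.0134,.0005-.004,.202)))
o=np.vstack([im[60:260,130:430]]);o=cv2.resize(o,(400,400));b=cv2.resize(b[165:255,190:280],(400,400),interpolation=cv2.INTER_CUBIC)
cv2.imwrite("pics/end.png",np.hstack([o,b])[:,:,::-1])
E
```

```text
time_s: 14.75
tcp_pos: [0.5739, -0.0034, 0.1941]
ee_rot: [[-0.958, 0.288, -0.002], [0.288, 0.958, 0.001], [0.002, 0.0, -1.0]]
wrist_force: [-1.7, 1.2, 0.7]
gripper_width: 0.256
gripper_force: 30.0
time_s: 15.95
tcp_pos: [0.5747, -0.0036, 0.4054]
ee_rot: [[-0.958, 0.288, 0.001], [0.288, 0.958, 0.001], [-0.001, 0.001, -1.0]]
wrist_force: [-0.4, -0.4, -0.9]
gripper_width: 0.518
gripper_force: 0.0
[157 253] [186 272]
ball [ 0.57771887 -0.00500524  0.202     ] [263.80318812 166.77653617]
```

View pics/end.png

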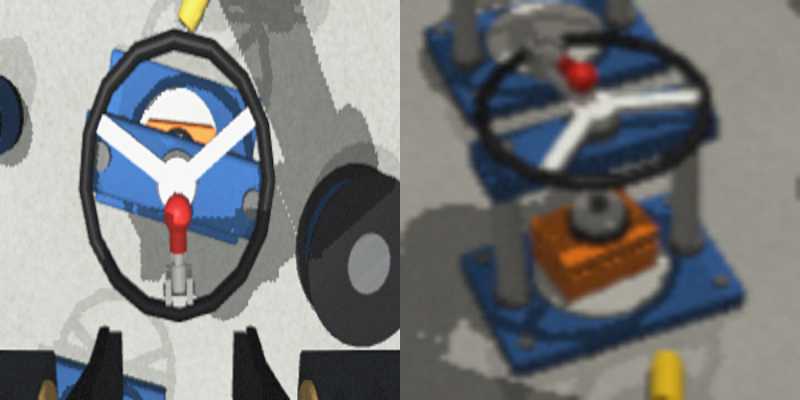

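The handle is folded along the spoke with the ball at crop (178,213), and the pad sits on the case. I'll check that it is flat by touching the top of the ball with closed fingers; contact should come near z=0.214.

```bash
python3 -m handwheel '[[[0,0,0,-0.003,0,0.04,0],[0,0,0,0,0,0.04,0],[0,0,0,0,0,0.04,0],[0,0,0,0,0,0.03,0],[0,0,0,0,0,0.02,0],[0,0,0,0,0,0.01,0],[0,0,0,0,0,0.005,0],[0,0,0,0,0,0,0]]]' | grep -E 'tcp|wrist|width'
for i in 1; do :; done
python3 -m handwheel '[[[0,0,0,0,0,0.003,0],[0,0,0,0,0,0,0]]]'| grep -E 'tcp|wrist'
python3 -m handwheel '[[[0,0,0,0,0,0.003,0],[0,0,0,0,0,0,0]]]'| grep -E 'tcp|wrist'
```

```text
tcp_pos: [0.5775, -0.0046, 0.2197]
wrist_force: [0.2, 0.0, 0.6]
gripper_width: 0.01
tcp_pos: [0.5778, -0.0045, 0.2177]
wrist_force: [-0.4, -0.2, -0.2]
tcp_pos: [0.5777, -0.0046, 0.2143]
wrist_force: [-0.4, -0.2, 0.0]
```

There is no contact down to z=0.2143, so the ball's top is at the flat height of 0.214. Retreat and hand in.

```bash
python3 -m handwheel '[[[0,0,0,0,0,-0.03,0],[0,0,0,0,0,-0.04,0],[0,0,0,0,0,-0.04,0],[0,0,0,0,0,-0.04,0],[0,0,0,0,0,0,0],[0,0,0,0,0,0,0]]]' | grep -E 'tcp|wrist'
python3 -c "
from station import r
print(r.finish_job())"
```

```text
tcp_pos: [0.5776, -0.0044, 0.3651]
wrist_force: [-0.6, -0.3, -0.2]
the job is handed in; nothing more can be done
None
```

I handed the job in: the case is clamped at about 35 N, estimated from the push at the handle rather than measured directly, with the handle folded flat. The case and the things around the press show no visible shift; the hand-in gave no verdict.

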